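# Open the sheet scanner by its hidden release notch

### The job

Open the document scanner on the counter for cleaning: its cover release is out of sight in a finger notch somewhere along the low ledge behind the cover, so find the notch with a fingertip, press the sprung pad inside it until the cover springs up, and then push the cover's far edge with the fingers up and over toward you until it rests fully open on its stop. Work gently with the fingertips alone: nothing is to be gripped or lifted, and the other things on the counter stay where they stand.

Things in the scene. Friction and masses are not known exactly. Their poses are not given: they have to be found in the camera images.
- scanner: low sheet-feed document scanner, 150 mm deep (its x) x 264 wide (y) x 64 high, fixed to the counter at a varying place and angle. Origin: centre of its underside; x points away from the robot, y left, z up. Grey cover at x -66 to +35 mm, 260 wide, top 64 mm high. Behind it, at x +41 to +73 mm and lower, runs a black ledge between two end housings (y beyond 65 mm either side, 46 mm high)
- ledge_left (a point): left end of the ledge, mid depth, on its top (scanner x +60, y +65, z +44 mm). The ledge's top is level, solid, does not give, and is whole from here to ledge_right but for one notch
- ledge_right (a point): right end of the ledge (scanner x +60, y -65, z +44 mm). The one notch is 42 mm long in y; its middle lies within 32 mm of the ledge's middle, elsewhere on each machine. It has upright end walls, is open to the back of the scanner, and the sprung release pad lies in it 10 mm below the ledge top
- release (a joint): black release pad in the notch, 38 mm long (y), at scanner x +46 to +73 mm, 34 mm high: a rocker hinged at x +39 mm, 8 mm high. 0 = up, 0.26 rad = right down, some 5 mm at the pad's middle. It unhooks the cover at about 0.12 rad, under 3 N at its far edge to 12 N at its cover-side edge, and springs up when let go
- cover (a joint): cover angle, hinged along the near (robot) side, axis parallel to y at scanner x -66 mm, 34 mm high. 0 = shut and hooked; grows as the far edge rises up and over toward the robot; 1.8 rad = on its stop, a little past upright. Unhooked, a spring lifts it to about 0.38 rad and holds it there; then it moves freely (1 to 2 N at the edge), drops back if left short of upright, and falls to its stop beyond 1.6
- cover_edge (a point): middle of the cover's far lower edge, 105 mm from the hinge axis; 34 mm high when shut, 73 mm when sprung up. The cover is a hollow shell 30 mm deep with a 5 mm top plate, a wall all round and a 4 mm lip at this edge
- stapler: desk stapler, 34 x 125 x 46 mm; loose bystander on the counter. Origin: centre of its underside
- calculator: desk calculator lying flat, 155 x 105 x 26 mm; loose bystander on the counter. Origin: centre of its underside
- tape_roll: roll of brown packing tape lying flat, 96 mm across, 24 mm high; loose bystander on the counter. Origin: centre of its underside
- stamp: rubber stamp with a turned handle, standing upright, 35 x 23 x 70 mm; loose bystander on the counter. Origin: centre of its underside
- tin_0: low food tin, 75 mm across, 58 mm high; loose bystander on the counter. Origin: centre of its underside
- bottle_5: tall brown glass bottle, 75 mm across, 272 mm high; loose bystander on the counter. Origin: centre of its underside

How it is judged:
By the outcome, as a careful person would: the job done as asked, in the order asked, and still so for the second after the job is handed in, with the robot touching nothing.
It also fails if it takes over 51 s, if anything falls off the work surface, if the arm or the gripper's body presses on something with over 40 N, if the wrist force passes 120 N, or if a joint passes its speed limit or range.

### The arm

A 6-joint arm with a two-finger parallel gripper is mounted at the origin on a cart in front of the work surface, level with it; the furniture and walls round the work are solid. World frame = base frame: x ahead of the robot, y to its left, z up, the work surface at z = 0. Lengths are in m, angles in rad, forces in N, time in s.
With the tool pointing down it reaches from about 0.275 to 0.825 m from the base axis. Payload 5.2 kg.
Tool frame: the origin (TCP) lies between the finger pads; the fingertips stand nose_length ahead of it and the grasp point (between the pads) lies 5 mm behind it (nose_length is the distance from the TCP to the fingertips, in m); z points along the fingers, y is the line along which they close (so a half turn about z gives the same grasp; the last joint's range is limited). The gripper opens to 93 mm and grips with 3 to 60 N. Pads are 15 mm wide; open, the fingers measure 128 mm over their backs; the gripper's body (75 mm by 188 mm) begins 65 mm behind the grasp point.
Start: joints at [-1.351, 0.259, 1.535, -0, 1.348, -0.203], TCP at [0.226, -0.502, 0.233] pointing down, gripper open.
Joint ranges: [-3.14, 3.14], [-0.91, 2.08], [0.19, 2.58], [-1.22, 4.36], [0.22, 2.71], [-3.12, 3.12]. Speed limits (rad/s): [2.57, 2.57, 3.14, 3.14, 3.14, 3.14].

### API

Orientations are given as a unit quaternion [w, x, y, z].
In Python, from workcell import * gives the robot as it stands.
- The arm moves only by the tool apply_moves, never from a script. Its argument "increments" is a list of rows, each a list of 7 numbers: the turn, a rotation vector about the world's x, y, z in degrees, then the shift along the world's x, y, z in cm, then the finger opening in cm, from 0 to 9.3. In form: [[rx, ry, rz, dx, dy, dz, fingers], ...]. A call has 1 to 5 rows; each row shifts and turns the commanded pose from where the row before left it; what a row does not reach is not made up. A row lasts 1/8 s, in which the tool goes at most 62.5 mm and 10.7 degrees, less where a joint would pass 70% of its speed; a pose out of reach is approached as far as the arm can. A call is refused whole if a number of a shift passes 6.25 or a number of a turn 10.7, either way. A call with a gripper value outside its range is refused whole. The fingers move at their own pace and stop on an object; "force" is the grip in N (left out, the last holds). Time passes only in rows, so rows that do not move let the fingers close. It gives the time, the measured TCP pose, the force, the opening and the grip force at its end, in the units of the state.
- observe(): the state, without advancing time (a new reading comes with each control period).
- capture(name): name is "scene" or "side" or "wrist"; returns the picture (400x640x3 uint8, blue, green, red); there is no depth.
- calibration(name): a dict with "mtx" (3x3 intrinsics, pixels), "world_from_camera" (4x4, takes a point from camera to world coordinates). Camera axes: x right, y down, z forward; pixel columns grow to the right and rows downward; lengths in m; the calibration is good to about 2 mm. The wrist camera is an equidistant fisheye: a pixel r from the principal point sees the ray r / f radians off the axis. A picture is of the moment at which its call begins: read the wrist's pose just before it. calibration takes no time and is no camera call; for the wrist camera it gives the pose at the moment of the call.
- close_job(): hands the job in; it is judged then, once.
The state is a dict: "clock": time; "q": joint angles; "joint_vel": joint speeds; "tau": joint torques, N m; "tool_pos": TCP position; "tcp_rot": TCP orientation; "wrist_force": force on the tool from outside, world axes, zero at the start; "wrist_torque": the same for the moment, N m; "gripper_width": finger opening in m; "grip_force": force on a finger pad.
Only numpy, scipy, OpenCV 4.12 (cv2) and the standard library are available. Lean on these libraries where they do the work, as an engineer would, in place of code of your own. Each camera call takes 0.05 s, during which the arm holds its last target. There are 200 camera calls.

## Working session

There is one attempt and no reset: what is moved stays moved. The work goes in short steps, Python scripts to look and compute and a tool call to move; the robot and the scene stay as the last step left them, time stands still between calls to the robot, and variables do not carry over. Pictures are saved under pics/ and viewed, at most 10 in all, crops included, and the job is handed in when it is done.

Besides the shell and the picture viewer there is one more tool, called after ">>>" by a JSON object that holds its "fn" and its "kwargs", one argument or row to a line. apply_moves: Moves the arm, as the interface text tells. Its arguments: {"type":"object","properties":{"increments":{"type":"array","items":{"type":"array","items":{"type":"number"}}},"force":{"type":"number"}},"required":["increments"]}

```bash
ls; mkdir -p pics; python3 - <<'E'
from workcell import *
import cv2,numpy as np
s=observe();print(s)
a=capture("scene");b=capture("side")
cv2.imwrite("pics/a.png",a);cv2.imwrite("pics/b.png",b)
for n in("scene","side","wrist"):
    c=calibration(n);print(n,np.round(c["mtx"],1).tolist(),np.round(c["world_from_camera"],3).tolist())
print([k for k in globals() if not k.startswith('_')])
E
```

```text
pics
{'clock': 0.0, 'q': array([-1.35078869e+00,  2.59346545e-01,  1.53604545e+00, -4.54182598e-06,
        1.34804064e+00, -2.02809610e-01]), 'joint_vel': array([ 0.00036125,  0.0001569 ,  0.00140093,  0.00186616,  0.00123294,
       -0.00034216]), 'tau': array([ 8.83916764e-04, -4.37308645e+01, -2.83999586e+01,  7.20780878e-02,
        4.15093673e-02, -1.47760838e-04]), 'tool_pos': array([ 0.2255814 , -0.50103997,  0.23183091]), 'tcp_rot': array([-9.19937803e-04,  9.77735783e-01,  2.09837774e-01, -1.01251769e-05]), 'wrist_force': array([-0.83152117,  0.24110831, -0.1234978 ]), 'wrist_torque': array([0.02053026, 0.04770173, 0.02190738]), 'grip_force': 0.0, 'gripper_width': 0.09270408337405205}
scene [[460.6, 0.0, 318.9], [0.0, 460.6, 197.7], [0.0, 0.0, 1.0]] [[0.834, -0.249, 0.493, -0.06], [-0.552, -0.395, 0.734, -0.942], [0.012, -0.884, -0.466, 0.614], [0.0, 0.0, 0.0, 1.0]]
side [[467.2, 0.0, 320.4], [0.0, 467.2, 206.0], [0.0, 0.0, 1.0]] [[-0.861, 0.265, -0.433, 1.131], [0.508, 0.449, -0.735, 0.954], [-0.001, -0.854, -0.521, 0.757], [0.0, 0.0, 0.0, 1.0]]
wrist [[309.7, 0.0, 324.2], [0.0, 309.7, 197.6], [0.0, 0.0, 1.0]] [[0.41, -0.885, -0.221, 0.287], [-0.912, -0.398, -0.098, -0.475], [-0.001, 0.242, -0.97, 0.384], [0.0, 0.0, 0.0, 1.0]]
['capture', 'calibration', 'close_job', 'observe', 'IKError', 'nose_length', 'cv2', 'np', 's', 'a', 'b', 'n', 'c']
```

View pics/a.png

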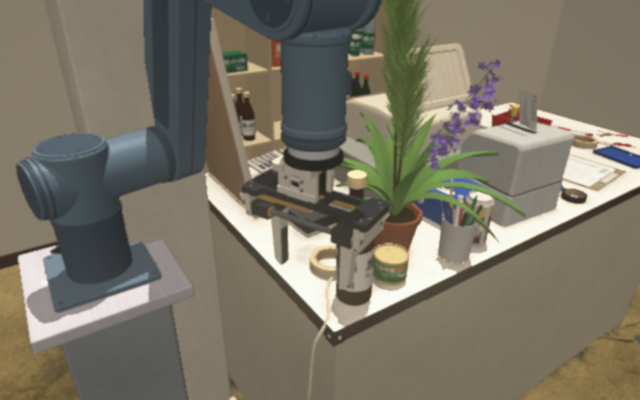

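View pics/b.png

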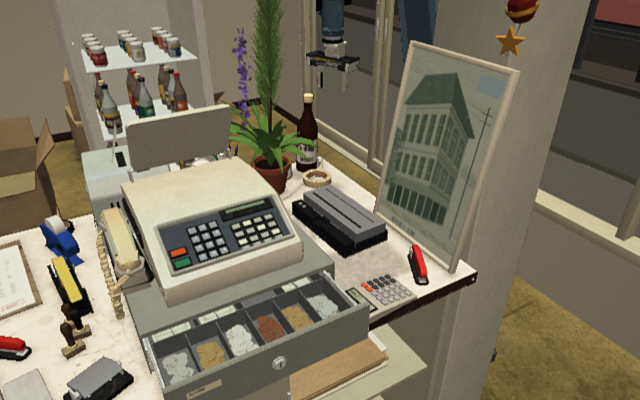

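The scene view is blocked by the arm and plants. The side view shows the scanner at about (340,215), with the register behind it. I'll zoom in there and take a wrist view.

```bash
python3 - <<'E'
from workcell import *
import cv2,numpy as np
b=cv2.imread("pics/b.png")[160:290,270:450]
b=cv2.resize(b,None,fx=4.4,fy=4.4,interpolation=cv2.INTER_CUBIC)
cv2.imwrite("pics/b2.png",b)
w=capture("wrist");cv2.imwrite("pics/w.png",w)
np.save("w0.npy",calibration("wrist")["world_from_camera"])
c=calibration("side");T=c["world_from_camera"];K=c["mtx"]
for u,v,z in [(386,231,.046),(345,255,.046),(293,210,.046),(332,185,.064),(416,262,.046),(370,290,0.02),(309,130,.15),(317,180,.02)]:
    d=T[:3,:3]@np.linalg.inv(K)@[u,v,1];p=T[:3,3]+d*(z-T[2,3])/d[2];print(u,v,np.round(p,3))
print(nose_length)
E
```

```text
386 231 [0.453 0.151 0.046]
345 255 [0.606 0.183 0.046]
293 210 [ 0.618 -0.071  0.046]
332 185 [ 0.461 -0.113  0.064]
416 262 [0.472 0.295 0.046]
370 290 [0.609 0.297 0.02 ]
309 130 [ 0.407 -0.35   0.15 ]
317 180 [ 0.443 -0.236  0.02 ]
0.014
```

View pics/b2.png

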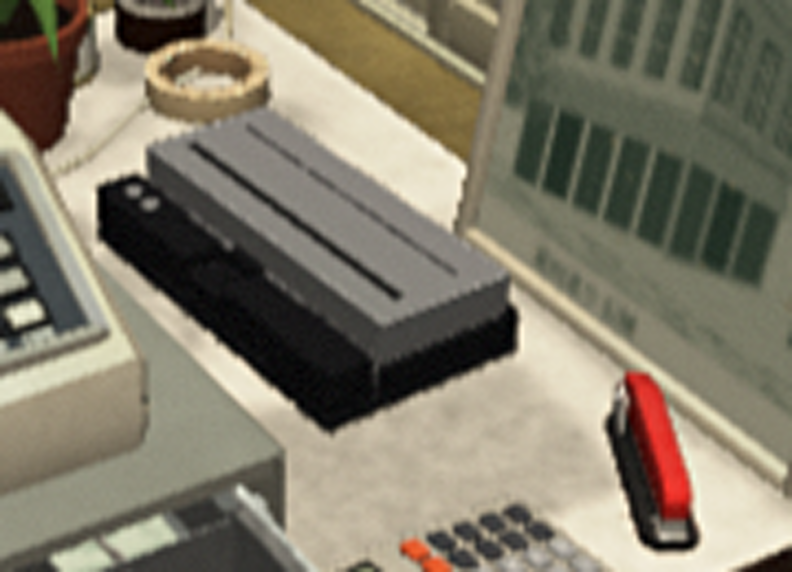

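View pics/w.png

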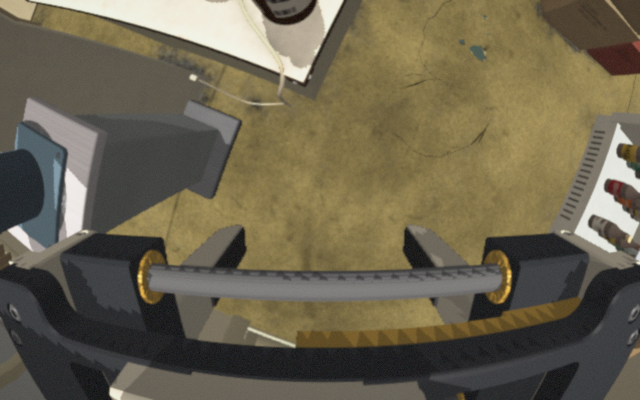

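The side crop shows the cover top corners at about (265,110), (150,150), (380,325) and (510,280). The left-back foot is at (330,430), the right-back housing top at (98,185), and a dark patch on the ledge is near (225,270). The wrist view shows only floor and the counter corner. Next I'll fit the scanner pose and locate the tall frame and bottle.

```bash
cat > h.py <<'E'
from workcell import *
from scipy.optimize import least_squares
def pin(n,P):
    c=calibration(n);T=np.linalg.inv(c["world_from_camera"]);p=np.atleast_2d(P)@T[:3,:3].T+T[:3,3]
    if n=="wrist":
        return fish(c,p)
    return p[:,:2]/p[:,2:]*c["mtx"][0,0]+c["mtx"][:2,2]
def fish(c,p):
    r=np.linalg.norm(p[:,:2],axis=1);t=np.arctan2(r,p[:,2]);return p[:,:2]/r[:,None]*t[:,None]*c["mtx"][0,0]+c["mtx"][:2,2]
def S(x,y,a,L):
    L=np.atleast_2d(L);c,s=np.cos(a),np.sin(a);return np.c_[x+c*L[:,0]-s*L[:,1],y+s*L[:,0]+c*L[:,1],L[:,2]]
def tri(obs):
    return least_squares(lambda p:np.concatenate([pin(n,p)[0]-uv for n,uv in obs]),[.5,0,.1])
E
python3 - <<'E'
from h import *
import numpy as np
C=np.array([(265,110),(150,150),(380,325),(510,280),(330,430),(98,185),(517,350)])/4.4+[270,160]-.4
L=np.array([(-66,-130,64),(35,-130,64),(35,130,64),(-66,130,64),(75,132,0),(75,-132,46),(-75,132,0)])/1e3
r=least_squares(lambda v:(pin("side",S(*v,L))-C).ravel(),[.52,.04,0]);print(r.x,np.round(r.fun.reshape(-1,2),1).tolist())
for nm,s,t in [("frame bot",(243,190),(376,212)),("frame top",(210,20),(413,42)),("bottle top",(357,173),(309,94))]:
    q=tri([("scene",s),("side",t)]);print(nm,q.x,np.round(q.fun,1))
c=calibration("side");T=c["world_from_camera"]
for u,v,z in [(452,272,0),(517,70,.45),(334,263,.06),(334,263,.1),(302,258,.15),(300,250,.2),(270,185,.0),(270,185,.1)]:
    d=T[:3,:3]@np.linalg.inv(c["mtx"])@[u,v,1];print(u,v,np.round(T[:3,3]+d*(z-T[2,3])/d[2],3))
print(S(*r.x,[(.06,.065,.044),(.06,-.065,.044)]))
E
```

```text
Traceback (most recent call last):
  File "h.py", line 11, in S
    L=np.atleast_2d(L);c,s=np.cos(a),np.sin(a);return np.c_[x+c*L[:,0]-s*L[:,1],y+s*L[:,0]+c*L[:,1],L[:,2]]
      ^^
NameError: name 'np' is not defined
```

>>> {"fn": "apply_moves", "kwargs": {
  "increments": [
    [0,0,0,0,0,5,0],
    [0,0,0,0,0,6,0],
    [0,0,0,0,2,5,0],
    [0,0,0,1,4,0,0],
    [0,0,0,1,5,0,0]
  ]
}}

```text
clock: 0.78
tool_pos: [0.2458, -0.391, 0.3927]
tcp_rot: [0.0, 0.978, 0.209, 0.0]
wrist_force: [-0.8, -0.0, -0.9]
gripper_width: 0.0472
grip_force: 0.0
```

```bash
sed -i '1i import numpy as np' h.py
python3 - <<'E'
from h import *
C=np.array([(265,110),(150,150),(380,325),(510,280),(330,430),(98,185),(517,350)])/4.4+[270,160]-.4
L=np.array([(-66,-130,64),(35,-130,64),(35,130,64),(-66,130,64),(75,132,0),(75,-132,46),(-75,132,0)])/1e3
r=least_squares(lambda v:(pin("side",S(*v,L))-C).ravel(),[.52,.04,0]);print(r.x,np.round(r.fun.reshape(-1,2),1).tolist())
for nm,s,t in [("frame bot",(243,190),(376,212)),("frame top",(210,20),(413,42)),("bottle top",(357,173),(309,94))]:
    q=tri([("scene",s),("side",t)]);print(nm,q.x,np.round(q.fun,1))
c=calibration("side");T=c["world_from_camera"]
for u,v,z in [(452,272,0),(517,70,.45),(334,263,.06),(334,263,.1),(302,258,.15),(300,250,.2),(270,185,.0),(270,185,.1)]:
    d=T[:3,:3]@np.linalg.inv(c["mtx"])@[u,v,1];print(u,v,z,np.round(T[:3,3]+d*(z-T[2,3])/d[2],3))
print(S(*r.x,[(.06,.065,.044),(.06,-.065,.044)]))
E
```

```text
[0.51700463 0.00988753 0.06506037] [[0.6, -1.1], [-0.8, -1.1], [0.6, 0.2], [0.6, -1.6], [-0.6, 1.7], [-0.6, -0.3], [0.2, 1.1]]
frame bot [0.3993886  0.07142682 0.05172692] [ 7.7  1.6  8.2 -1.6]
frame top [0.30851459 0.01778493 0.49458743] [-0.4 -0.4 -0.5  0.5]
bottle top [ 0.40674214 -0.36207766  0.27341242] [-1.2  0.2 -2.1 -0.5]
452 272 0 [0.377 0.33  0.   ]
517 70 0.45 [0.147 0.219 0.45 ]
334 263 0.06 [0.656 0.211 0.06 ]
334 263 0.1 [0.683 0.254 0.1  ]
302 258 0.15 [0.766 0.258 0.15 ]
300 250 0.2 [0.787 0.291 0.2  ]
270 185 0.0 [ 0.578 -0.318  0.   ]
270 185 0.1 [ 0.651 -0.15   0.1  ]
[[ 0.57265175  0.07865088  0.044     ]
 [ 0.58110363 -0.05107408  0.044     ]]
```

The scanner fit is consistent: about (0.517, 0.010) with yaw 3.7°. The frame leans back toward the robot at y > 0.02, so I'll come over from the right at height.

>>> {"fn": "apply_moves", "kwargs": {
  "increments": [
    [0,0,-5,1.5,5,0,0],
    [0,0,-5,2,5,0,0],
    [0,0,-5,2.5,5,0,0],
    [0,0,-5.5,4,5,0,0],
    [0,0,0,4,5,0,0]
  ]
}}

```text
clock: 1.4
tool_pos: [0.3844, -0.1423, 0.3928]
tcp_rot: [0.0, 1.0, 0.032, 0.0]
wrist_force: [0.9, -0.7, 0.4]
gripper_width: 0.001
grip_force: 0.0
```

>>> {"fn": "apply_moves", "kwargs": {
  "increments": [
    [0,0,0,4,5,0,0],
    [0,0,0,4,5,0,0],
    [0,0,0,0,1.5,0,0],
    [0,0,0,0,0,0,0]
  ]
}}

```text
clock: 1.9
tool_pos: [0.4614, -0.0307, 0.3924]
tcp_rot: [0.0, 0.999, 0.034, -0.001]
wrist_force: [0.2, -0.9, -0.6]
gripper_width: 0.0005
grip_force: 0.0
```

```bash
python3 - <<'E'
from h import *
s=observe();c=calibration("wrist");np.save("w1.npy",c["world_from_camera"])
w=capture("wrist");cv2.imwrite("pics/w1.png",w) if 'cv2' in globals() else __import__('cv2').imwrite("pics/w1.png",w)
L=np.array([(.073,.065,.044),(.073,-.065,.044),(.041,.065,.044),(.041,-.065,.044),(.035,.13,.064),(.035,-.13,.064)])
print(s["tool_pos"],s["q"],np.round(pin("wrist",S(.517,.0099,.065,L))).tolist())
E
```

```text
[ 0.46137175 -0.03070488  0.39237327] [-3.08028983e-01  3.61701161e-02  1.41866965e+00 -5.15212517e-04
  1.68778573e+00  1.19533398e+00] [[259.0, 84.0], [340.0, 82.0], [259.0, 103.0], [340.0, 102.0], [218.0, 108.0], [382.0, 106.0]]
```

View pics/w1.png

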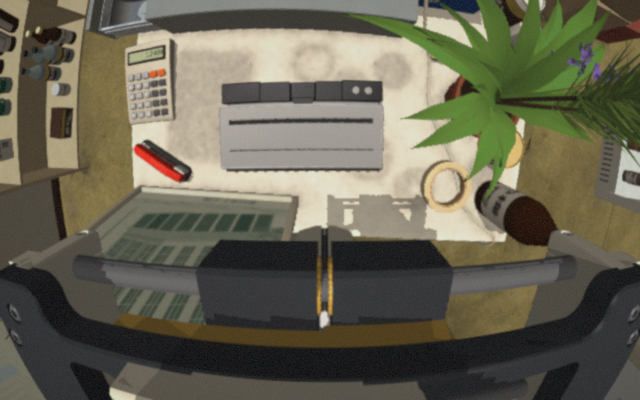

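The wrist view shows the whole scanner: cover at (221–382, 103–170), ledge row at about 83–102. A darker notch lies near columns 290–315, and the register is well behind at row 30 and above. I'll zoom in for the notch and a pose refit.

```bash
python3 - <<'E'
import cv2
w=cv2.imread("pics/w1.png")[70:180,210:395]
w=cv2.resize(w,None,fx=4.3,fy=4.3,interpolation=cv2.INTER_CUBIC)
w=(255*(w/255.)**.6).astype('uint8')
cv2.imwrite("pics/w1z.png",w)
E
```

```text
(no output)
```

View pics/w1z.png

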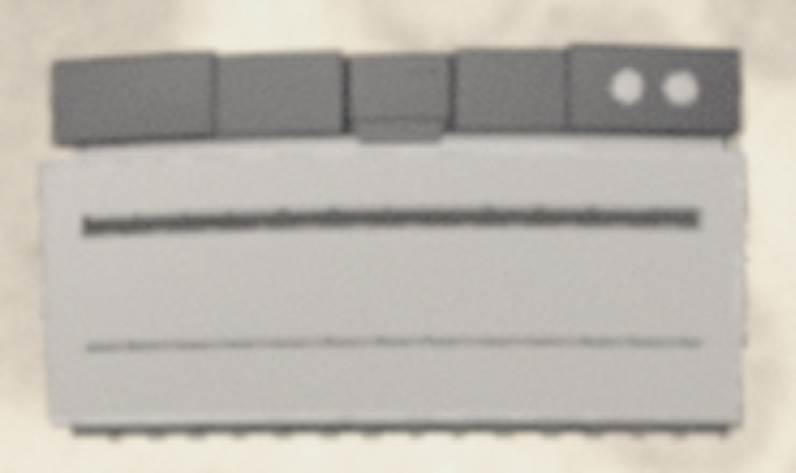

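Clear view: the notch spans crop x 347–453, and the ledge runs from 216 to 568. I'll refit the pose with both views and compute the notch centre.

```bash
python3 - <<'E'
from h import *
import h
C=np.array([(265,110),(150,150),(380,325),(510,280),(330,430),(98,185),(517,350)])/4.4+[270,160]-.4
L=np.array([(-66,-130,64),(35,-130,64),(35,130,64),(-66,130,64),(75,132,0),(75,-132,46),(-75,132,0)])/1e3
W=np.array([(216,55),(568,47),(43,158),(745,152),(52,425),(738,425),(347,54),(453,50)])/4.3+[210,70]-.4
LW=np.array([(73,65,45),(73,-65,45),(35,130,64),(35,-130,64),(-66,130,64),(-66,-130,64)])/1e3
T=np.linalg.inv(np.load("w1.npy"));c=calibration("wrist")
wp=lambda P:fish(c,np.atleast_2d(P)@T[:3,:3].T+T[:3,3])
for ws in(1,0):
    f=lambda v:np.r_[ws*(pin("side",S(*v,L))-C).ravel(),(wp(S(*v,LW))-W[:6]).ravel()]
    r=least_squares(f,[.52,.01,.06]);print(r.x,np.round(r.fun.reshape(-1,2),1).tolist())
    for k in(6,7):
        n=least_squares(lambda y:wp(S(*r.x,[.073,y[0],.044]))[0,:1]-W[k,:1],[0]);print("notch y",n.x)
E
```

```text
[0.51876596 0.00985943 0.06383121] [[0.2, -1.0], [-1.3, -1.0], [-0.0, 0.4], [0.0, -1.4], [-1.2, 1.9], [-1.1, -0.2], [-0.3, 1.3], [0.4, -0.0], [-0.6, 0.6], [-1.1, 0.5], [0.6, -0.0], [-1.0, 0.7], [0.7, 0.4]]
notch y [0.01608075]
notch y [-0.02336738]
[0.51932009 0.00963997 0.06272403] [[0.0, -0.0], [-0.0, -0.0], [-0.0, 0.0], [-0.0, -0.0], [-0.0, 0.0], [-0.0, -0.0], [-0.0, 0.0], [0.6, -0.4], [-0.4, 0.3], [-0.9, 0.1], [0.8, -0.3], [-1.0, 0.3], [0.8, 0.1]]
notch y [0.01641796]
notch y [-0.02303055]
```

The notch centre is at scanner y ≈ -3.5 mm, so the target fingertip position is about (0.582, 0.010). Descending above it.

>>> {"fn": "apply_moves", "kwargs": {
  "increments": [
    [0,0,0,4,1.4,-3,0],
    [0,0,0,4,1.4,-5,0],
    [0,0,0,4,1.3,-5,0],
    [0,0,0,0,0,-5.5,0],
    [0,0,0,0,0,-5.5,0]
  ]
}}

```text
clock: 2.58
tool_pos: [0.5781, 0.006, 0.1556]
tcp_rot: [0.0, 1.0, 0.031, 0.0]
wrist_force: [0.1, 0.5, 0.1]
gripper_width: 0.0003
grip_force: 0.0
```

>>> {"fn": "apply_moves", "kwargs": {
  "increments": [
    [0,0,0,0,0,-4,0],
    [0,0,0,0,0,-2.5,0],
    [0,0,0,0,0,-0.5,0],
    [0,0,0,0,0,0,0]
  ]
}}

```text
clock: 3.08
tool_pos: [0.5786, 0.007, 0.0879]
tcp_rot: [0.0, 1.0, 0.032, 0.0]
wrist_force: [-0.7, -0.3, 0.8]
gripper_width: 0.0007
grip_force: 0.0
```

>>> {"fn": "apply_moves", "kwargs": {
  "increments": [
    [0,0,0,0.35,0.35,-1,0],
    [0,0,0,0,0,-1,0],
    [0,0,0,0,0,-0.5,0],
    [0,0,0,0,0,-0.4,0],
    [0,0,0,0,0,-0.2,0]
  ]
}}

```text
clock: 3.7
tool_pos: [0.5817, 0.012, 0.0559]
tcp_rot: [-0.0, 0.999, 0.033, -0.0]
wrist_force: [0.2, 0.1, 0.1]
gripper_width: 0.0001
grip_force: 0.0
```

>>> {"fn": "apply_moves", "kwargs": {
  "increments": [
    [0,0,0,0,0,-0.3,0],
    [0,0,0,0,0,-0.3,0],
    [0,0,0,0,0,-0.2,0]
  ]
}}

```text
clock: 4.08
tool_pos: [0.5819, 0.012, 0.0481]
tcp_rot: [-0.0, 0.999, 0.033, 0.0]
wrist_force: [0.7, 0.9, 6.6]
gripper_width: 0.0008
grip_force: 2.7
```

Contact at tip height 34 mm, which is exactly the pad height, so the fingers are in the notch. Pressing further.

>>> {"fn": "apply_moves", "kwargs": {
  "increments": [
    [0,0,0,0,0,-0.2,0],
    [0,0,0,0,0,-0.2,0],
    [0,0,0,0,0,-0.1,0],
    [0,0,0,0,0,0,0]
  ]
}}

```text
clock: 4.58
tool_pos: [0.5851, 0.012, 0.0455]
tcp_rot: [0.0, 0.999, 0.032, 0.004]
wrist_force: [3.3, 1.6, 9.2]
gripper_width: 0.0006
grip_force: 4.8
```

```bash
python3 - <<'E'
from h import *
import cv2
b=capture("side")[130:290,250:450]
cv2.imwrite("pics/b3.png",cv2.resize(b,None,fx=3.7,fy=3.7,interpolation=cv2.INTER_CUBIC))
print(observe()["tool_pos"],observe()["wrist_force"])
E
```

```text
[0.58509658 0.01199607 0.04559117] [2.74203689 1.96483365 9.90288126]
```

View pics/b3.png

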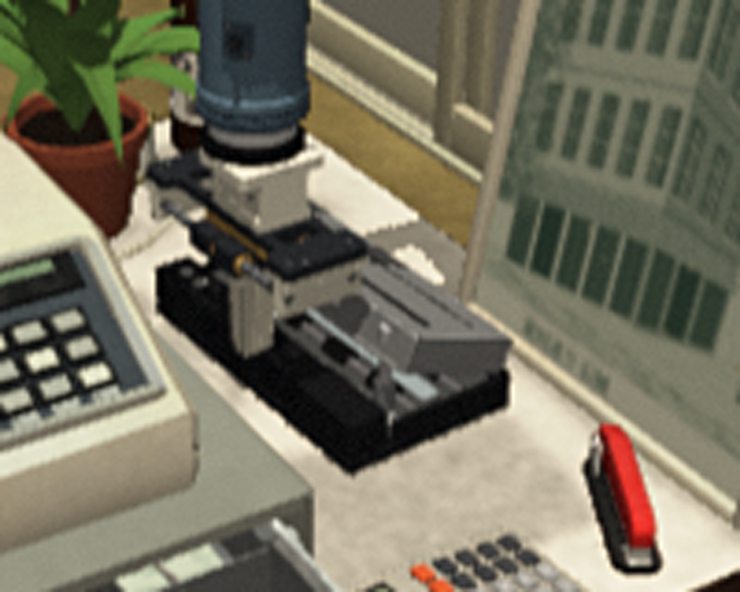

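The cover is up at about 0.38 rad with its far edge raised. Next I'll back out through the open rear of the notch, rise to edge height, and approach the edge.

>>> {"fn": "apply_moves", "kwargs": {
  "increments": [
    [0,0,0,0.4,0,0.3,0],
    [0,0,0,0.4,0,0.8,0],
    [0,0,0,0,-0.8,1.2,0],
    [0,0,0,0,-0.7,0.5,0],
    [0,0,0,0,0,0,0]
  ]
}}

```text
clock: 5.25
tool_pos: [0.5901, -0.004, 0.0718]
tcp_rot: [0.0, 0.999, 0.032, 0.001]
wrist_force: [-0.9, 0.5, -0.5]
gripper_width: 0.0005
grip_force: 0.0
```

>>> {"fn": "apply_moves", "kwargs": {
  "increments": [
    [0,0,0,-1.5,-0.1,0,0],
    [0,0,0,-1.0,-0.1,0,0],
    [0,0,0,-0.5,0,0,0],
    [0,0,0,-0.3,0,0,0]
  ]
}}

```text
clock: 5.75
tool_pos: [0.561, -0.0053, 0.073]
tcp_rot: [0.0, 0.999, 0.032, 0.005]
wrist_force: [10.6, 3.1, 3.1]
gripper_width: 0.0003
grip_force: 5.5
```

>>> {"fn": "apply_moves", "kwargs": {
  "increments": [
    [0,0,0,-0.5,0,0.6,0],
    [0,0,0,-0.4,0,0.6,0],
    [0,0,0,-0.5,0,0.9,0],
    [0,0,0,0,0,0,0]
  ]
}}

```text
clock: 6.25
tool_pos: [0.5482, -0.0061, 0.0956]
tcp_rot: [0.001, 0.999, 0.032, 0.006]
wrist_force: [9.4, -0.7, 6.2]
gripper_width: 0.0004
grip_force: 4.5
```

>>> {"fn": "apply_moves", "kwargs": {
  "increments": [
    [0,0,0,-0.7,-0.05,0.6,0],
    [0,0,0,-0.75,-0.05,0.7,0],
    [0,0,0,-0.8,-0.05,0.7,0],
    [0,0,0,-0.85,-0.05,0.65,0],
    [0,0,0,-0.9,-0.05,0.5,0]
  ]
}}

```text
clock: 6.88
tool_pos: [0.5013, -0.0074, 0.1234]
tcp_rot: [-0.0, 0.999, 0.033, -0.001]
wrist_force: [-0.0, 0.6, -0.5]
gripper_width: 0.0006
grip_force: 0.2
```

>>> {"fn": "apply_moves", "kwargs": {
  "increments": [
    [0,0,0,-0.8,-0.05,0.3,0],
    [0,0,0,-0.8,-0.05,0.2,0],
    [0,0,0,-0.8,-0.05,0.1,0]
  ]
}}

```text
clock: 7.25
tool_pos: [0.4779, -0.009, 0.1295]
tcp_rot: [-0.0, 0.999, 0.032, -0.0]
wrist_force: [0.5, 0.2, -0.0]
gripper_width: 0.0006
grip_force: 0.0
```

```bash
python3 - <<'E'
from h import *
import cv2
b=capture("side")[130:290,250:450]
cv2.imwrite("pics/b4.png",cv2.resize(b,None,fx=3.7,fy=3.7,interpolation=cv2.INTER_CUBIC))
E
```

```text
(no output)
```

View pics/b4.png

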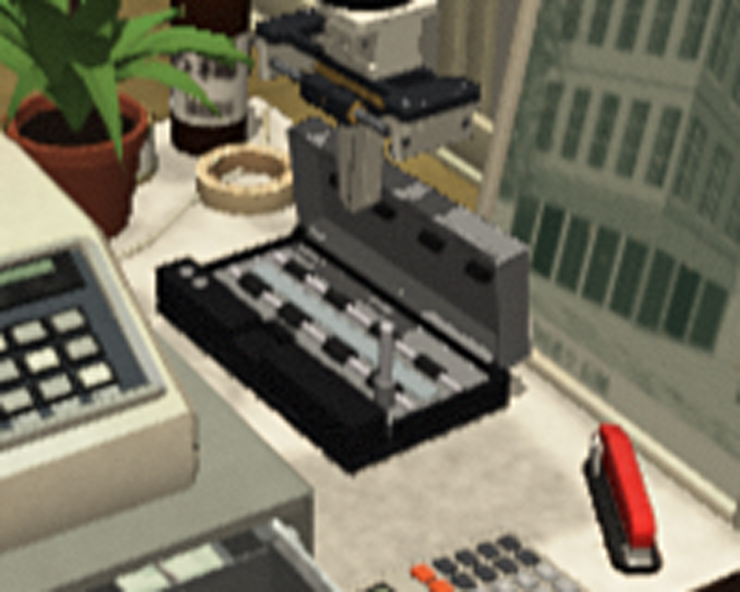

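The cover stands upright, slightly ahead of the finger. I'll follow gently to make sure it's on its stop.

>>> {"fn": "apply_moves", "kwargs": {
  "increments": [
    [0,0,0,-0.8,-0.05,0.1,0],
    [0,0,0,-0.8,-0.05,0,0],
    [0,0,0,-0.6,-0.05,0,0],
    [0,0,0,-0.6,0,0,0],
    [0,0,0,-0.3,0,0,0]
  ]
}}

```text
clock: 7.92
tool_pos: [0.4474, -0.0105, 0.1307]
tcp_rot: [-0.0, 0.999, 0.032, -0.0]
wrist_force: [0.9, 0.8, 0.0]
gripper_width: 0.0005
grip_force: 0.0
```

The finger reached the edge position for θ ≈ 1.7 without any contact, so the cover has gone past 1.6 and fallen to its stop. Backing off and checking.

>>> {"fn": "apply_moves", "kwargs": {
  "increments": [
    [0,0,0,2,0,0,0],
    [0,0,0,3,0,1,0],
    [0,0,0,2,0,4,0],
    [0,0,0,0,0,5,0],
    [0,0,0,0,0,5,0]
  ]
}}

```text
clock: 8.55
tool_pos: [0.5178, -0.0105, 0.2818]
tcp_rot: [-0.0, 0.999, 0.033, -0.0]
wrist_force: [1.3, -0.3, -0.1]
gripper_width: 0.0004
grip_force: 0.0
```

>>> {"fn": "apply_moves", "kwargs": {
  "increments": [
    [0,0,0,0,0,5,0],
    [0,0,0,0,0,3,0],
    [0,0,0,0,0,0,0],
    [0,0,0,0,0,0,0]
  ]
}}

```text
clock: 9.05
tool_pos: [0.5173, -0.0105, 0.3592]
tcp_rot: [-0.0, 0.999, 0.032, -0.001]
wrist_force: [0.4, 0.6, -0.2]
gripper_width: 0.0003
grip_force: 0.0
```

```bash
python3 - <<'E'
from h import *
import cv2
b=capture("side")[130:290,250:450]
cv2.imwrite("pics/b5.png",cv2.resize(b,None,fx=3.7,fy=3.7,interpolation=cv2.INTER_CUBIC))
v=(.519,.0098,.0635)
for t in(1.55,1.7,1.8):
    e=[(-.066+.105*np.cos(t),y,.034+.105*np.sin(t)) for y in(.13,-.13)]
    print(t,np.round((pin("side",S(*v,e))-[250,130])*3.7).tolist())
E
```

```text
1.55 [[506.0, 252.0], [294.0, 118.0]]
1.7 [[523.0, 247.0], [310.0, 114.0]]
1.8 [[534.0, 245.0], [320.0, 113.0]]
```

View pics/b5.png

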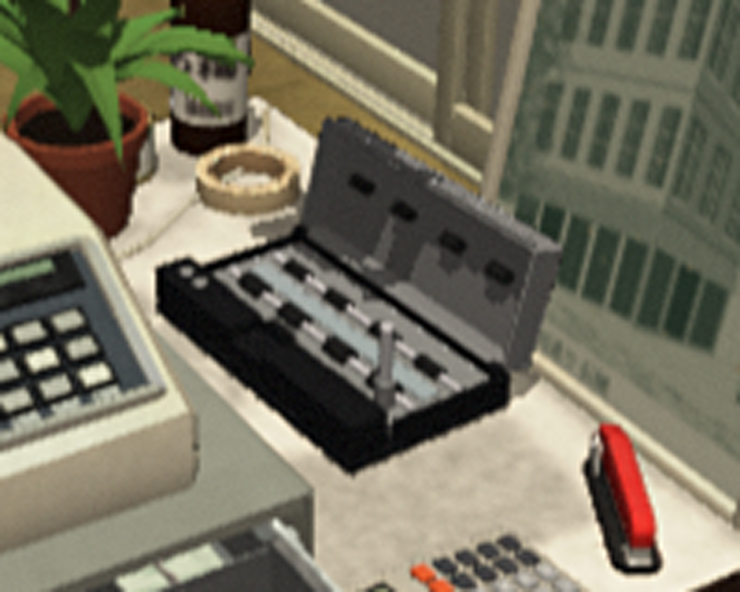

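The cover leans past upright. Its edge runs from about (322,118) to (540,250), matching the 1.8 rad prediction. The tape roll, bottle, stapler and calculator haven't moved in this view, and the arm is clear.

```bash
python3 -c "
from workcell import *
print(close_job())"
```

```text
the job is handed in; nothing more can be done
None
```

The scanner cover is open on its stop (about 1.8 rad in the last side picture) after pressing the release in its notch, the bystanders in that view had not moved (the tin and stamp were out of frame), the arm is clear, and the job was handed in at about 9 s.

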